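# Weigh the tray of lens rings

### The arm

A 6-joint arm with a two-finger parallel gripper is mounted at the origin on the work surface. World frame = base frame: x ahead of the robot, y to its left, z up, the work surface at z = 0. Lengths are in mm, angles in rad, forces in N, time in s.
With the tool pointing down it reaches from about 275 to 1000 mm from the base axis. Payload 8.4 kg.
Tool frame: the origin (TCP) lies on the mounting face of the last link; the fingertips stand 173 mm ahead of it and the grasp point (between the pads) lies 155 mm ahead of it; z points along the fingers, y is the direction in which the jaws open and shut (so a half turn about z gives the same grasp; the last joint's range is limited). The gripper opens to 85 mm and grips with 20 to 120 N. Pads are 22 mm wide; open, the fingers measure 114 mm over their backs; the gripper's body (76 mm by 85 mm) begins 54 mm behind the grasp point. The pads swing forward as they close: fully open they stand 13 mm farther back than shut.
Start: joints at [1.184, 0.353, 1.633, -0, 1.155, -0.002], TCP at [234.608, 579.3, 404.681] pointing down, gripper open.
Joint ranges: [-2.63, 2.63], [-0.92, 2.1], [0.06, 2.66], [-1.3, 4.44], [0, 2.69], [-3.02, 3.02]. Speed limits (rad/s): [2.22, 2.22, 2.79, 3.14, 3.14, 3.14].

### API

Orientations are given as [roll, pitch, yaw] about the fixed x, y, z axes, in that order (R = Rz(yaw) Ry(pitch) Rx(roll)).
In Python, from rig import r, grab_frame, spotter gives the robot as it stands.
- The arm moves only by the tool apply_moves, never from a script. Its argument "motion" is text: rows parted by semicolons, each of 5 numbers parted by spaces: the opening, from -1 (shut) to 1 (fully open), then the shift along the tool's x, y, z as a fraction of full scale, then the turn about the tool's z as a fraction of full scale. In form: hand x y z twist; .... A call has 1 to 20 rows; each row is the pose to reach, as a shift and turn from the pose commanded when the call began, along the tool's axes at that moment, turning the shorter way round; what a row does not reach only later rows make up. Full scale, the value 1, is 1 m for a shift and pi rad for a turn. A row lasts 1/12 s, in which the tool goes at most 41.7 mm and 7.16 degrees, less where a joint would pass 70% of its speed; a pose out of reach is approached as far as the arm can. A call with a number of a shift or a turn outside -1 to 1 is refused whole. A call with a gripper value outside its range is refused whole. The fingers move at their own pace and stop on an object; "squeeze" is the grip in N (left out, the last holds). Time passes only in rows, so rows that repeat a pose let the fingers close. It gives the time, the measured TCP pose, the force and the opening at its end, in the units of the state.
- r.sense(): the state, without advancing time (a new reading comes with each control period).
- grab_frame(name): name is "scene" or "side" or "wrist"; returns a dict with "img" (420x560x3 uint8, red, green, blue), "fx", "fy", "cx", "cy" (pixels), "R" (3x3) and "t" (3): a world point X has camera coordinates R X + t. Camera axes: x right, y down, z forward; pixel columns grow to the right and rows downward; lengths in mm; the calibration is good to about 2 mm. The wrist camera is an equidistant fisheye: a pixel r from the principal point sees the ray r / f radians off the axis. A picture is of the moment at which its call begins. There is no depth.
- r.sign_off(): hands the job in, once; it reports no verdict.
Trained networks look in the newest picture that a camera, given by its name, has taken for a name from the list of things; names that differ only in an ending like _2 or _b are one class to them, and where a whole thing is asked for, a point or a joint stands for the part that bears it (a point fixed in the world has none). Each returns a list of dicts, best first, with "conf" (0 to 1); they miss things now and then, are a little off and sometimes report something else, mostly with a low value. They report only what shows in the picture. A call takes as long as a camera call.
- spotter.boxes_of(query, camera): "point" ([x, y, z] in mm, in world coordinates, good to about 4 mm: the middle of the surface that is visible of it).
- spotter.place_of(query, camera): "point" ([x, y, z] in mm, in world coordinates, good to about 4 mm: a listed point, or the origin of a listed thing).
The state is a dict: "clock": time; "qpos": joint angles; "qvel": joint speeds; "joint_efforts": joint torques, N m; "eef_pos": TCP position; "tcp_rot": TCP orientation; "contact_force": force on the tool from outside, world axes, zero at the start; "wrist_torque": the same for the moment, N m; "opening": opening from 0.0 (shut) to 1.0 (fully open).
Only numpy, scipy, OpenCV 4.12 (cv2) and the standard library are available. Lean on these libraries where they do the work, as an engineer would, in place of code of your own. Each camera call takes 0.05 s, during which the arm holds its last target.

### The job

Pick up the open black tray that holds the two loose lens rings by its upright grip, carry it level to the bench scale so that both rings stay inside all the way, and set it down gently, not letting it drop, in the middle of the scale's steel pan, square with the pan. Then let go of it.

Things in the scene. Friction and masses are not known exactly. Their poses are not given: they have to be found in the camera images.
- tray_centre (a point): Centre (32 mm above the underside) of the black open tray with two lens rings; a like tray holds steel rods. 100 mm along x, 140 along y, z up, about 0.18 kg; walls 24 mm high. Along y through its middle runs a 12 mm thick divider, 22 mm high; from it a flat upright grey grip, 12 mm thick (x), 70 mm long (y), rises to 32 mm above this point. A ring lies loose each side, its top 16 mm below this point.
- ring1_centre (a point): Centre of a loose aluminium lens ring lying flat in the +x half of the tray: 30 mm outside, 20 mm inside diameter, 12 mm high, 15 g. Its axis is z.
- ring2_centre (a point): Centre of the other, identical loose lens ring, in the -x half of the tray.
- pan (a point): Centre of the top of the flat steel pan of the white bench scale: fixed, does not sink. Pan 125 mm along x, 165 along y, no rim, 50 mm above the bench; housing 10 mm lower, reaching 122 mm to -x (display, keys). z is up. The tray's long side goes along the pan's y, either way round. Bystanders between are under 70 mm high, the bottle, swab cup and mug up to 115 mm.

How it is judged (in metres and radians):
On the way:
1. the tray is lifted clear of the bench with both rings in it (height (world z) of tray_centre above 0.07 m and x of ring1_centre in the frame of tray_centre between -0.05 and 0.05 m and y of ring1_centre in the frame of tray_centre between -0.07 and 0.07 m and z of ring1_centre in the frame of tray_centre between -0.034 and 0 m and x of ring2_centre in the frame of tray_centre between -0.05 and 0.05 m and y of ring2_centre in the frame of tray_centre between -0.07 and 0.07 m and z of ring2_centre in the frame of tray_centre between -0.034 and 0 m), for 0.2 s.
At the end, for the whole second after the job is handed in: The tray stands flat and at rest on the pan (underside within 8 mm of the pan's top, tilt under 0.1 rad), its centre within 20 mm of the pan's centre, its long side within 0.22 rad (12 degrees) of the pan's, both rings inside it (horizontal distance between tray_centre and pan below 0.02 m and z of tray_centre in the frame of pan between 0.024 and 0.04 m and angle between tray_centre's own z axis and vertical below 0.1 rad and angle between the y axis of tray_centre and the y axis of pan, either way round below 0.22 rad and linear speed of tray below 0.02 m/s and x of ring1_centre in the frame of tray_centre between -0.05 and 0.05 m and y of ring1_centre in the frame of tray_centre between -0.07 and 0.07 m and z of ring1_centre in the frame of tray_centre between -0.034 and 0 m and x of ring2_centre in the frame of tray_centre between -0.05 and 0.05 m and y of ring2_centre in the frame of tray_centre between -0.07 and 0.07 m and z of ring2_centre in the frame of tray_centre between -0.034 and 0 m); the robot touches nothing.
It fails at once if the tray is tilted more than 0.35 rad (20 degrees) (angle between tray_centre's own z axis and vertical above 0.35 rad).
It fails at once if a ring leaves the tray (distance between any of ring1_centre, ring2_centre and tray_centre above 0.1 m).
It fails at once if the tray is dropped (falls faster than 0.5 m/s with no finger on it) (contact force between the fingers and tray below 0.1 N and linear speed of tray above 0.5 m/s).
It also fails if it takes over 43 s, if anything falls off the work surface, if the arm or the gripper's body presses on something with over 40 N, if the wrist force passes 120 N, or if a joint passes its speed limit or range.

## Working session

There is one attempt and no reset: what is moved stays moved. The work goes in short steps, Python scripts to look and compute and a tool call to move; the robot and the scene stay as the last step left them, time stands still between calls to the robot, and variables do not carry over. Pictures are saved under pics/ and viewed, and the job is handed in when it is done.

Besides the shell and the picture viewer there is one more tool, called after "Call:" in YAML: its name, and indented under it one key for each argument. apply_moves: Moves the arm, as the interface text tells. Its arguments: {"type":"object","properties":{"motion":{"type":"string"},"squeeze":{"type":"number"}},"required":["motion"]}

```bash
mkdir -p pics; python3 - <<'E'
from rig import r, grab_frame, spotter
import cv2
for c in ["scene","side"]:
    f=grab_frame(c); cv2.imwrite(f"pics/{c}0.png",f["img"][:,:,::-1])
    for q in ["tray_centre","ring1_centre","pan"]:
        for d in spotter.place_of(q,c)[:4]: print(c,q,d)
s=r.sense(); print(s)
E
```

```text
scene tray_centre {'point': [582.9, 7.9, 33.2], 'conf': 0.94}
scene ring1_centre {'point': [605.2, 50.6, 7.2], 'conf': 0.67}
scene pan {'point': [471.9, 322.3, 50.0], 'conf': 0.67}
side tray_centre {'point': [578.5, 4.6, 31.3], 'conf': 0.88}
side ring1_centre {'point': [607.0, 49.9, 8.4], 'conf': 0.43}
side pan {'point': [476.4, 323.8, 50.6], 'conf': 0.68}
{'clock': 0.4, 'qpos': array([ 1.18355675e+00,  3.53116351e-01,  1.63351321e+00,  1.96429293e-05,
        1.15515775e+00, -2.41530438e-03]), 'qvel': array([-1.08039760e-03, -2.13716637e-03, -1.61567394e-03, -6.62961467e-04,
        3.83132114e-05,  1.98461456e-03]), 'joint_efforts': array([ 1.43333993e-03, -6.04554105e+01, -3.42009044e+01,  1.22265119e-04,
        3.89409470e-03, -5.56315911e-06]), 'eef_pos': array([234.61956816, 579.26538487, 404.55973163]), 'tcp_rot': array([-3.14139804e+00, -1.84390698e-05,  2.75676044e+00]), 'contact_force': array([-0.08641818,  0.2223223 , -0.46655736]), 'wrist_torque': array([-0.01718539, -0.01818221, -0.01764917]), 'opening': 1.0000814793932922}
```

View pics/scene0.png

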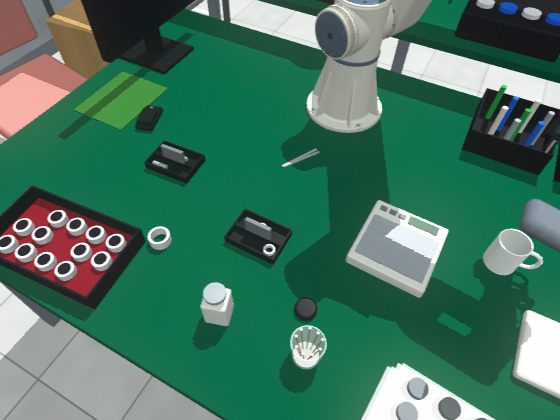

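View pics/side0.png

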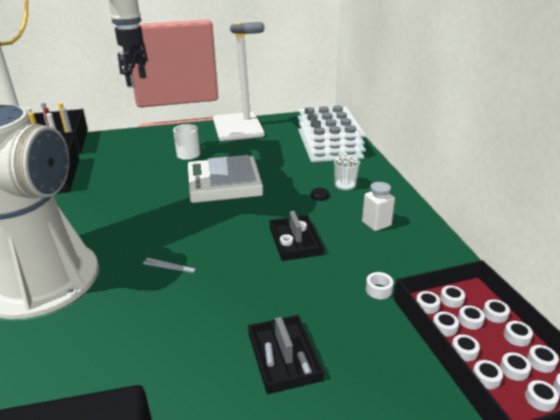

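The ring tray is at scene (258,236) and side (296,238). The other tray, at scene (175,160), holds rods. The scale is at scene (398,247) and side (225,178). Next I'll fit the yaw of both from their silhouettes.

```bash
cat > h.py <<'E'
import numpy as np, cv2
from scipy.optimize import minimize
def proj(f,X):
    c=np.asarray(X)@np.array(f["R"]).T+np.array(f["t"]); return np.c_[f["fx"]*c[:,0]/c[:,2]+f["cx"],f["fy"]*c[:,1]/c[:,2]+f["cy"]]
def box(x0,x1,y0,y1,z0,z1): return np.array([[x,y,z] for x in(x0,x1) for y in(y0,y1) for z in(z0,z1)],float)
TRAY=[box(-50,50,-70,70,0,24),box(-6,6,-35,35,0,64)]
SCALE=[box(-122,62,-82,82,0,40),box(-62.5,62.5,-82.5,82.5,40,50)]
def pts(P,x,y,a,z=0):
    c,s=np.cos(a),np.sin(a); return P@np.array([[c,s,0],[-s,c,0],[0,0,1]])+[x,y,z]
def sil(f,parts,p,z=0):
    m=np.zeros((420*4,560*4),np.uint8)
    for P in parts:
        h=cv2.convexHull(proj(f,pts(P,*p,z)).astype(np.float32)); cv2.fillConvexPoly(m,np.round(h*4+1.5).astype(np.int32),255)
    return cv2.resize(m,(560,420),interpolation=cv2.INTER_AREA)/255.
def nongreen(f):
    i=f["img"].astype(float); return ((i[:,:,1]-i[:,:,0])<0.35*i[:,:,1]).astype(np.uint8)
E
python3 - <<'E'
from rig import grab_frame
from h import *
fs={c:grab_frame(c) for c in["scene","side"]}
for name,parts,p0 in[("tray",TRAY,(580,6)),("scale",SCALE,(474,323))]:
    ms={}
    for c,f in fs.items():
        m=nongreen(f); n,l,st,ce=cv2.connectedComponentsWithStats(m)
        q=proj(f,[[*p0,20]])[0]; 
        lab=l[int(q[1]),int(q[0])]; print(name,c,q,lab,st[lab])
        m=(l==lab).astype(np.uint8); cs,_=cv2.findContours(m,0,2); cv2.drawContours(m,cs,-1,1,-1); ms[c]=m
        cv2.imwrite(f"pics/m_{name}_{c}.png",m*255)
    for cams in (["scene"],["side"],["scene","side"]):
        best=None
        for a in np.arange(-90,90 if name=="tray" else 270,20 ):
            cost=lambda v:sum(np.abs(sil(fs[c],parts,(v[0],v[1],v[2]/50))-ms[c]).sum() for c in cams)
            g=np.array([*p0,np.radians(a)*50]); s=minimize(cost,g,method="Nelder-Mead",options=dict(initial_simplex=g+np.array([[0,0,0],[8,0,0],[0,8,0],[0,0,8]]),maxiter=60))
            if best is None or s.fun<best.fun: best=s
        print(name,cams,best.x[:2],np.degrees(best.x[2]/50),best.fun)
    for c in fs:
        im=fs[c]["img"][:,:,::-1].copy()
        for P in parts: cv2.polylines(im,[np.int32(np.round(cv2.convexHull(proj(fs[c],pts(P,best.x[0],best.x[1],best.x[2]/50)).astype(np.float32))))],1,(0,0,255),1)
        q=proj(fs[c],[[*p0,20]])[0].astype(int); im=im[max(0,q[1]-65):q[1]+65,max(0,q[0]-65):q[0]+65]
        cv2.imwrite(f"pics/o_{name}_{c}.png",cv2.resize(im,(390,290),interpolation=2))
a=[[cv2.imread(f"pics/o_{n}_{c}.png") for c in fs] for n in("tray","scale")]
cv2.imwrite("pics/o.png",cv2.vconcat([cv2.hconcat(x) for x in a]))
E
```

```text
tray scene [258.60622205 232.22305162] 11 [ 225  209   67   55 2077]
tray side [294.23792154 233.98697966] 5 [ 270  210   54   50 1758]
tray ['scene'] [582.45418848   4.88645635] 0.34016177219336907 107.97647058823529
tray ['side'] [582.59676917  10.42888157] -1.2424353470131582 144.12941176470588
tray ['scene', 'side'] [583.3852043   6.9552537] -181.00624340089038 281.73333333333335
scale scene [393.25512336 252.24136756] 10 [ 345  200  104   98 6054]
scale side [232.05601191 177.75434031] 2 [ 187  154   77   50 3138]
scale ['scene'] [464.65176502 355.12576135] 87.99616891363519 651.9921568627451
scale ['side'] [475.59183831 325.38461101] 2.7392119431217052 366.7843137254902
scale ['scene', 'side'] [424.53063722 323.43362314] 177.65739002633978 1246.6470588235295
```

View pics/o.png

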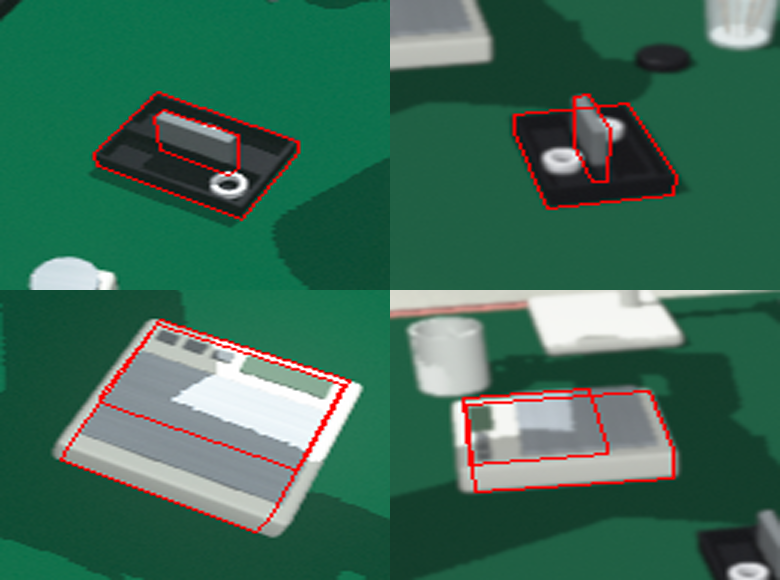

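Tray fit is good: about (583, 7), yaw about 0. My scale model was too narrow, so I'll refit it with free housing extents and overlay the pan.

```bash
python3 - <<'E'
from rig import grab_frame
from h import *
fs={c:grab_frame(c) for c in["scene","side"]}
ms={c:cv2.imread(f"pics/m_scale_{c}.png",0)/255. for c in fs}
mk=lambda v:[box(-122,v[3],-v[4],v[4],0,40),box(-62.5,62.5,-82.5,82.5,48,50)]
for cams in (["scene"],["side"],["scene","side"]):
    best=None
    for a in (-10,0,10):
        cost=lambda v:sum(np.abs(sil(fs[c],mk(v),(v[0],v[1],v[2]/50))-ms[c]).sum() for c in cams)
        g=np.array([474,323,np.radians(a)*50,75,92]); s=minimize(cost,g,method="Nelder-Mead",options=dict(initial_simplex=np.vstack([g,g+8*np.eye(5)]),maxiter=200))
        if best is None or s.fun<best.fun: best=s
    v=best.x;print(cams,v,np.degrees(v[2]/50),best.fun)
o=[]
for c in fs:
    im=cv2.resize(fs[c]["img"][:,:,::-1],None,fx=4,fy=4,interpolation=2)
    for P in mk(v): cv2.polylines(im,[np.int32(np.round(4*cv2.convexHull(proj(fs[c],pts(P,v[0],v[1],v[2]/50)).astype(np.float32))+1.5))],1,(0,0,255),1)
    q=(4*proj(fs[c],[[474,323,20]])[0]).astype(int); o.append(im[q[1]-240:q[1]+240,q[0]-200:q[0]+200])
cv2.imwrite("pics/o2.png",cv2.hconcat(o))
E
```

```text
['scene'] [476.50122841 324.02324083  -1.98322709  69.45321539  95.1152216 ] -2.2726108386218336 78.14117647058822
['side'] [470.08190472 327.54438022  -1.90357919  81.50811563  91.00353482] -2.181341072139263 67.93725490196078
['scene', 'side'] [473.95225724 324.78542648  -1.76589715  72.28574914  95.13338453] -2.023569076663595 368.3450980392157
```

View pics/o2.png

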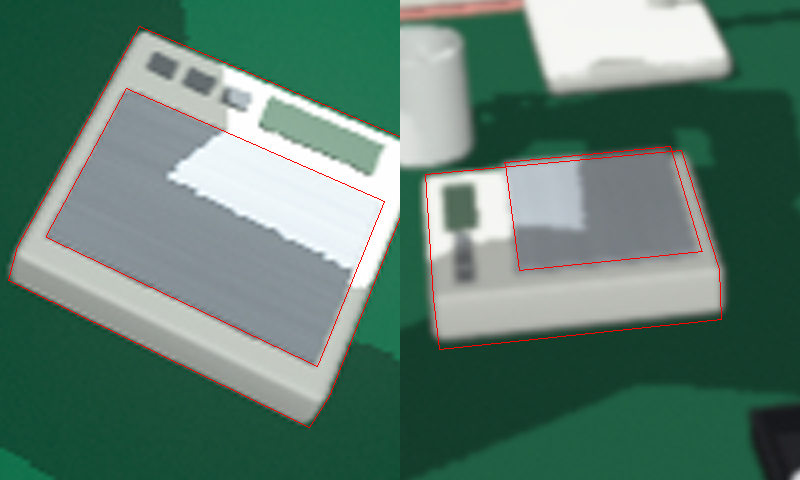

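Both overlays match. Pan: about (474.5, 324), yaw −2°. Tray: about (583, 7), yaw about −0.5°. Now I'll move above the tray with the jaws along world x.

Call:
apply_moves:
  motion: "0.4 -0.03 -0.022 0.004 0.02;0.4 -0.06 -0.045 0.008 0.04;0.4 -0.09 -0.067 0.012 0.06;0.4 -0.12 -0.089 0.017 0.09;0.4 -0.15 -0.112 0.021 0.11;0.4 -0.18 -0.134 0.025 0.13;0.4 -0.21 -0.156 0.029 0.15;0.4 -0.24 -0.179 0.033 0.17;0.4 -0.27 -0.201 0.038 0.19;0.4 -0.3 -0.223 0.042 0.21;0.4 -0.33 -0.246 0.046 0.23;0.4 -0.36 -0.268 0.05 0.25;0.4 -0.39 -0.29 0.054 0.27;0.4 -0.42 -0.313 0.059 0.3;0.4 -0.45 -0.335 0.063 0.32;0.4 -0.48 -0.357 0.067 0.34;0.4 -0.51 -0.38 0.071 0.36;0.4 -0.53 -0.395 0.074 0.3776;0.4 -0.5377 -0.4003 0.075 0.3776;0.4 -0.5377 -0.4003 0.075 0.3776"
  squeeze: 80

```text
clock: 2.27
eef_pos: [583.5, 4.8, 329.4]
tcp_rot: [3.142, 0.0, 1.569]
contact_force: [0.1, 0.0, -0.1]
opening: 0.698
```

```bash
python3 - <<'E'
from rig import r, grab_frame, spotter
import cv2
f=grab_frame("wrist"); cv2.imwrite("pics/w1.png",f["img"][:,:,::-1])
for q in ["tray_centre","ring1_centre"]: print(q,spotter.place_of(q,"wrist")[:4])
print(r.sense()["eef_pos"],r.sense()["opening"])
E
```

```text
tray_centre [{'point': [583.1, 3.7, 34.6], 'conf': 0.85}]
ring1_centre [{'point': [606.2, 51.9, 11.2], 'conf': 0.71}]
[582.13210449   7.38730299 329.70142334] 0.6958848742251524
```

View pics/w1.png

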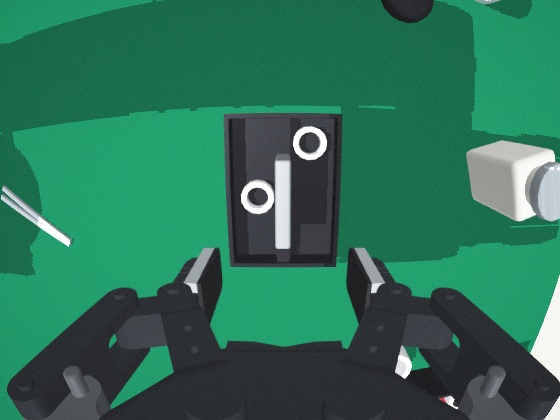

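The wrist view shows two rings, with the grip plate at (283,200) midway between the fingers and square to them. Descending.

Call:
apply_moves:
  motion: "0.3 0 0 0.01 0;0.3 0 0 0.025 0;0.3 0 0 0.04 0;0.3 0 0 0.055 0;0.3 0 0 0.07 0;0.3 0 0 0.085 0;0.3 0 0 0.095 0;0.3 0 0 0.105 0;0.3 0 0 0.112 0;0.3 0 0 0.118 0;0.3 0 0 0.123 0;0.3 0 0 0.126 0;0.3 0 0 0.126 0;0.3 0 0 0.126 0"

```text
clock: 3.58
eef_pos: [582.9, 6.4, 203.9]
tcp_rot: [3.141, -0.0, 1.57]
contact_force: [-0.0, -0.3, 0.3]
opening: 0.652
```

```bash
python3 - <<'E'
from rig import r, grab_frame, spotter
import cv2
cv2.imwrite("pics/w2.png",cv2.hconcat([cv2.resize(grab_frame(c)["img"],(400,300)) for c in("wrist","side")])[:,:,::-1])
s=r.sense();print(s["clock"],s["eef_pos"],s["contact_force"],s["opening"])
E
```

```text
3.6833 [582.94300362   6.38956971 204.11690873] [0.32464017 0.32859252 0.63660595] 0.6507654821011493
```

View pics/w2.png

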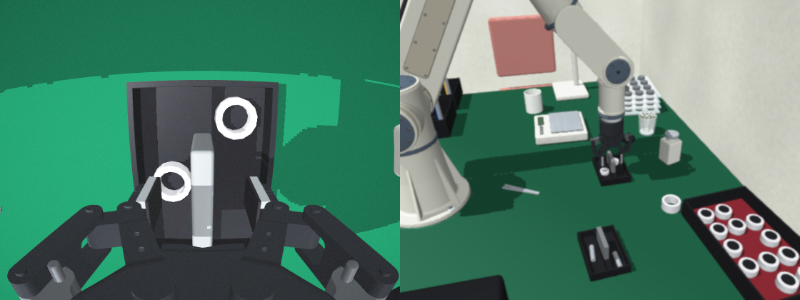

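The fingers straddle the plate evenly and the rings are clear. Closing gradually.

Call:
apply_moves:
  motion: "0.2 0 0 0 0;0.1 0 0 0 0;0 0 0 0 0;-0.1 0 0 0 0;-0.2 0 0 0 0;-0.3 0 0 0 0;-0.4 0 0 0 0;-0.5 0 0 0 0;-0.6 0 0 0 0;-0.65 0 0 0 0;-0.7 0 0 0 0;-0.75 0 0 0 0;-0.8 0 0 0 0;-0.85 0 0 0 0;-0.9 0 0 0 0;-1 0 0 0 0;-1 0 0 0 0;-1 0 0 0 0;-1 0 0 0 0;-1 0 0 0 0"
  squeeze: 80

```text
clock: 5.35
eef_pos: [582.8, 6.5, 203.8]
tcp_rot: [3.141, 0.0, 1.571]
contact_force: [-1.1, -0.1, 5.6]
opening: 0.131
```

Call:
apply_moves:
  motion: "-1 0 0 -0.001 0;-1 0 0 -0.003 0;-1 0 0 -0.006 0;-1 0 0 -0.01 0;-1 0 0 -0.015 0;-1 0 0 -0.02 0;-1 0 0 -0.026 0;-1 0 0 -0.033 0;-1 0 0 -0.04 0;-1 0 0 -0.047 0;-1 0 0 -0.054 0;-1 0 0 -0.061 0;-1 0 0 -0.068 0;-1 0 0 -0.075 0;-1 0 0 -0.082 0;-1 0 0 -0.088 0;-1 0 0 -0.093 0;-1 0 0 -0.097 0;-1 0 0 -0.1 0;-1 0 0 -0.1 0"

```text
clock: 7.02
eef_pos: [582.9, 6.4, 304.3]
tcp_rot: [3.141, -0.0, 1.57]
contact_force: [-0.0, 0.1, -2.3]
opening: 0.128
```

```bash
python3 - <<'E'
from rig import r, grab_frame, spotter
import cv2
cv2.imwrite("pics/w3.png",cv2.hconcat([cv2.resize(grab_frame(c)["img"],(400,300)) for c in("wrist","side")])[:,:,::-1])
print(spotter.place_of("tray_centre","side")[:2],spotter.place_of("tray_centre","wrist")[:2])
s=r.sense();print(s["clock"],s["eef_pos"],s["tcp_rot"],s["contact_force"],s["wrist_torque"],s["opening"])
E
```

```text
[{'point': [583.1, 7.1, 131.1], 'conf': 0.82}] [{'point': [609.9, 51.2, 112.8], 'conf': 0.34}]
7.2167 [582.59058405   6.42250438 303.31488239] [-3.14095491e+00  1.44940909e-05  1.57047503e+00] [-0.43819471 -0.5765808  -1.38378609] [0.02649074 0.01325913 0.01117057] 0.12512487738869277
```

View pics/w3.png

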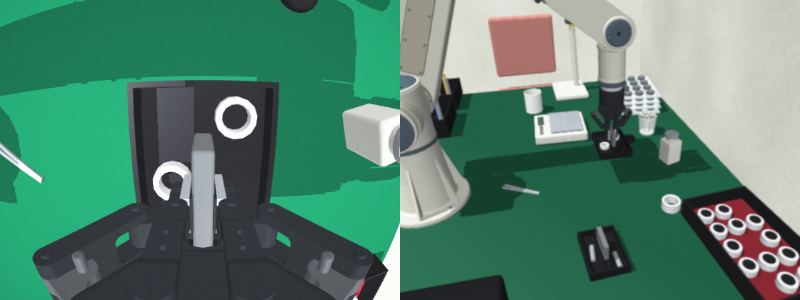

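The tray is lifted level with both rings in it. I'll carry it in two smooth halves.

Call:
apply_moves:
  motion: "-1 0.0002 -0.0001 0 0;-1 0.0014 -0.0005 0 0;-1 0.0042 -0.0014 0 0;-1 0.0092 -0.0031 0 0;-1 0.0164 -0.0056 0 0;-1 0.0259 -0.0088 0 0;-1 0.0373 -0.0127 0 0.001;-1 0.0503 -0.0171 0 0.001;-1 0.0645 -0.022 0 0.002;-1 0.0793 -0.027 0 0.002;-1 0.094 -0.032 0 0.002;-1 0.1082 -0.0369 0 0.003;-1 0.1212 -0.0413 0 0.003;-1 0.1326 -0.0452 0 0.003;-1 0.1421 -0.0484 0 0.004;-1 0.1493 -0.0509 0 0.004;-1 0.1543 -0.0526 0 0.004;-1 0.1571 -0.0535 0 0.004;-1 0.1583 -0.0539 0 0.004;-1 0.1585 -0.054 0 0.004"

```text
clock: 8.88
eef_pos: [528.8, 164.9, 303.7]
tcp_rot: [3.142, 0.0, 1.558]
contact_force: [-0.1, 0.6, -2.0]
opening: 0.132
```

Call:
apply_moves:
  motion: "-1 0.0002 -0.0001 0 0;-1 0.0014 -0.0005 0 0;-1 0.0042 -0.0014 0 0;-1 0.0092 -0.0031 0 0;-1 0.0164 -0.0056 0 0;-1 0.0259 -0.0088 0 0;-1 0.0373 -0.0127 0 0.001;-1 0.0503 -0.0171 0 0.001;-1 0.0645 -0.022 0 0.002;-1 0.0793 -0.027 0 0.002;-1 0.094 -0.032 0 0.002;-1 0.1082 -0.0369 0 0.003;-1 0.1212 -0.0413 0 0.003;-1 0.1326 -0.0452 0 0.003;-1 0.1421 -0.0484 0 0.004;-1 0.1493 -0.0509 0 0.004;-1 0.1543 -0.0526 0 0.004;-1 0.1571 -0.0535 0 0.004;-1 0.1583 -0.0539 0 0.004;-1 0.1585 -0.054 0 0.004"

```text
clock: 10.55
eef_pos: [476.9, 324.0, 303.6]
tcp_rot: [-3.142, 0.0, 1.545]
contact_force: [-0.3, -0.0, -2.4]
opening: 0.129
```

```bash
python3 - <<'E'
from rig import r, grab_frame, spotter
from h import *
o=[]
for c in("wrist","scene"):
    f=grab_frame(c); im=f["img"][:,:,::-1].copy()
    if c=="scene":
        im=im[150:330,300:540]
    o.append(cv2.resize(im,(400,300)))
    print(c,[spotter.place_of(q,c)[:1] for q in("tray_centre","pan")])
cv2.imwrite("pics/w4.png",cv2.hconcat(o))
s=r.sense();print(s["clock"],s["eef_pos"],s["tcp_rot"],s["contact_force"],s["wrist_torque"],s["opening"])
E
```

```text
wrist [[], []]
scene [[{'point': [475.5, 326.9, 131.4], 'conf': 0.96}], []]
10.85 [476.95693476 323.80862147 303.72573136] [3.14155555e+00 1.89099963e-05 1.54491589e+00] [ 0.48927546  0.07856899 -1.05713714] [-0.00956999 -0.04890502  0.04375776] 0.1273357137561678
```

View pics/w4.png

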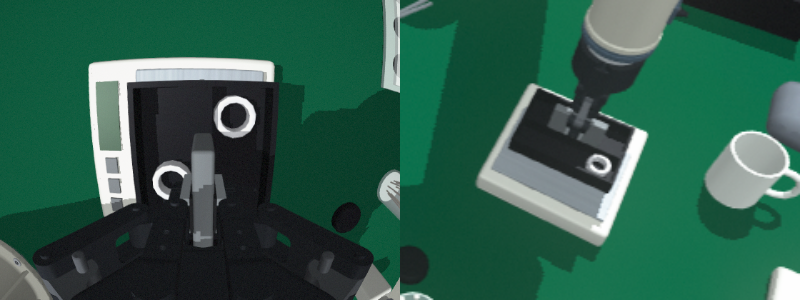

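Above the pan, both rings in. I'll correct x by −2 mm and lower.

Call:
apply_moves:
  motion: "-1 0 0 0.001 0;-1 0 -0.001 0.003 0;-1 0 -0.001 0.006 0;-1 0 -0.002 0.01 0;-1 0 -0.002 0.014 0;-1 0 -0.002 0.018 0;-1 0 -0.002 0.022 0;-1 0 -0.002 0.026 0;-1 0 -0.002 0.03 0;-1 0 -0.002 0.034 0;-1 0 -0.002 0.037 0;-1 0 -0.002 0.04 0;-1 0 -0.002 0.042 0;-1 0 -0.002 0.044 0;-1 0 -0.002 0.045 0;-1 0 -0.002 0.046 0;-1 0 -0.002 0.046 0;-1 0 -0.002 0.046 0"

```text
clock: 12.35
eef_pos: [474.8, 324.2, 257.7]
tcp_rot: [3.142, -0.0, 1.545]
contact_force: [-0.3, 0.2, -1.3]
opening: 0.127
```

Call:
apply_moves:
  motion: "-1 0 0 0.0005 0;-1 0 0 0.001 0;-1 0 0 0.0015 0;-1 0 0 0.002 0;-1 0 0 0.0025 0;-1 0 0 0.003 0;-1 0 0 0.003 0;-1 0 0 0.003 0;-1 0 0 0.003 0"

```text
clock: 13.1
eef_pos: [474.8, 324.2, 254.7]
tcp_rot: [-3.142, 0.0, 1.545]
contact_force: [0.1, 0.2, -2.1]
opening: 0.13
```

Call:
apply_moves:
  motion: "-1 0 0 0.0003 0;-1 0 0 0.0006 0;-1 0 0 0.0009 0;-1 0 0 0.0012 0;-1 0 0 0.0012 0;-1 0 0 0.0012 0"

```text
clock: 13.6
eef_pos: [474.8, 324.2, 253.8]
tcp_rot: [3.142, -0.0, 1.545]
contact_force: [-2.1, -1.5, 6.2]
opening: 0.128
```

```bash
python3 - <<'E'
from rig import r, grab_frame, spotter
from h import *
o=[]
for c in("side","scene"):
    f=grab_frame(c); im=cv2.resize(f["img"][:,:,::-1],None,fx=4,fy=4,interpolation=2)
    for P in TRAY: cv2.polylines(im,[np.int32(np.round(4*cv2.convexHull(proj(f,pts(P,474.5,324,-.035,50)).astype(np.float32))+1.5))],1,(0,0,255),1)
    q=(4*proj(f,[[474,323,50]])[0]).astype(int); o.append(im[q[1]-200:q[1]+200,q[0]-200:q[0]+200])
cv2.imwrite("pics/w5.png",cv2.hconcat(o))
s=r.sense();print(s["clock"],s["eef_pos"],s["contact_force"])
E
```

```text
13.7 [474.83401177 324.18381701 253.84475355] [-1.76331503 -1.17624977  6.36937955]
```

View pics/w5.png

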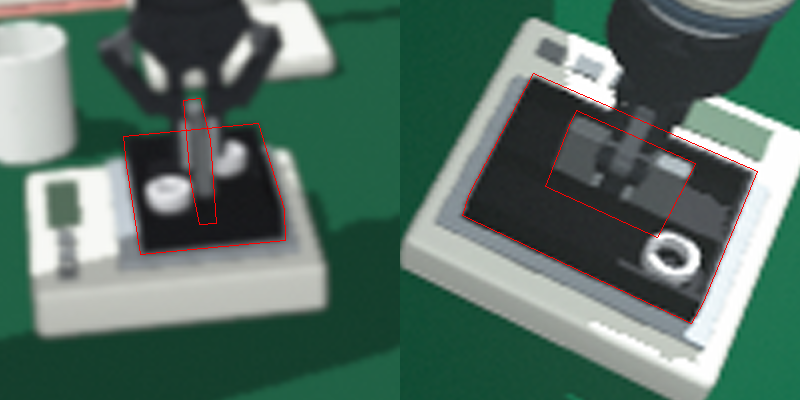

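The force went from −2 N to +6 N, so the tray is on the pan, and the outline matches the intended pose. Releasing gently.

Call:
apply_moves:
  motion: "-0.8 0 0 0 0;-0.7 0 0 0 0;-0.6 0 0 0 0;-0.5 0 0 0 0;-0.4 0 0 0 0;-0.3 0 0 0 0;-0.2 0 0 0 0;-0.1 0 0 0 0;0 0 0 0 0;0.1 0 0 0 0;0.2 0 0 0 0;0.2 0 0 0 0;0.2 0 0 0 0;0.2 0 0 0 0;0.2 0 0 0 0"

```text
clock: 14.95
eef_pos: [474.8, 324.2, 253.5]
tcp_rot: [-3.142, 0.0, 1.545]
contact_force: [-0.4, -0.0, 0.1]
opening: 0.599
```

Call:
apply_moves:
  motion: "0.2 0 0 -0.003 0;0.2 0 0 -0.01 0;0.2 0 0 -0.02 0;0.2 0 0 -0.03 0;0.2 0 0 -0.045 0;0.2 0 0 -0.06 0;0.2 0 0 -0.08 0;0.2 0 0 -0.1 0;0.2 0 0 -0.12 0;0.2 0 0 -0.14 0;0.2 0 0 -0.15 0;0.2 0 0 -0.15 0;0.2 0 0 -0.15 0"

```text
clock: 16.03
eef_pos: [474.7, 324.1, 404.0]
tcp_rot: [3.141, -0.001, 1.545]
contact_force: [-1.0, 0.1, -0.8]
opening: 0.602
```

```bash
python3 - <<'E'
from rig import r, grab_frame, spotter
from h import *
o=[]
for c in("side","scene"):
    f=grab_frame(c); im=cv2.resize(f["img"][:,:,::-1],None,fx=4,fy=4,interpolation=2)
    for P in TRAY: cv2.polylines(im,[np.int32(np.round(4*cv2.convexHull(proj(f,pts(P,474.5,324,-.035,50)).astype(np.float32))+1.5))],1,(0,0,255),1)
    q=(4*proj(f,[[474,323,50]])[0]).astype(int); o.append(im[q[1]-200:q[1]+200,q[0]-200:q[0]+200])
    print(c,[spotter.place_of(q,c)[:2] for q in("tray_centre","ring1_centre","pan")])
cv2.imwrite("pics/w6.png",cv2.hconcat(o)); cv2.imwrite("pics/w6w.png",grab_frame("wrist")["img"][:,:,::-1])
s=r.sense();print(s["clock"],s["eef_pos"],s["contact_force"],s["opening"])
E
```

```text
side [[{'point': [471.3, 324.0, 82.4], 'conf': 0.69}], [{'point': [497.4, 369.1, 57.3], 'conf': 0.4}], []]
scene [[{'point': [477.1, 325.3, 81.8], 'conf': 0.85}], [{'point': [495.3, 367.4, 61.1], 'conf': 0.69}], []]
16.4833 [474.77083915 324.17567302 402.98749898] [-0.62043731 -0.02765318  0.01287828] 0.6010474735916885
```

View pics/w6.png

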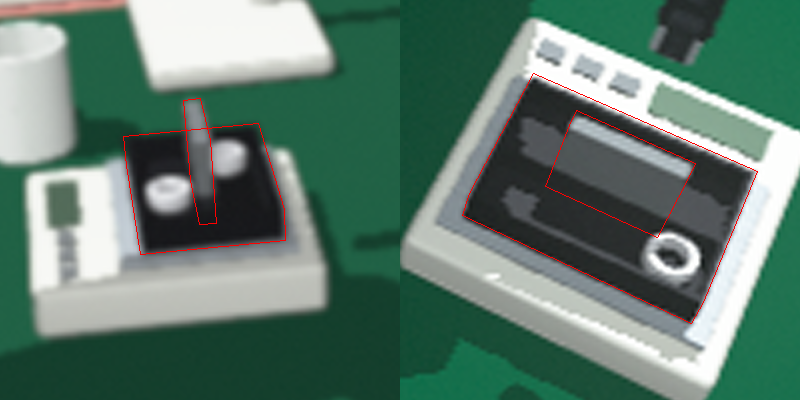

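View pics/w6w.png

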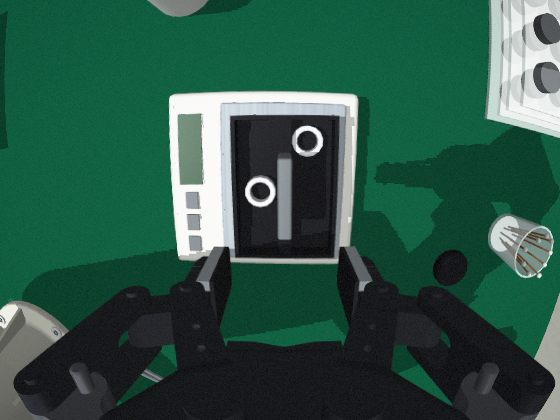

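The tray is centred and square on the pan, both rings are inside (wrist image (307,141) and (260,191)), and the gripper is clear above. Handing in.

```bash
python3 -c "
from rig import r
print(r.sign_off())"
```

```text
the job is handed in; nothing more can be done
None
```

The tray is on the scale pan with both rings inside, released, and I handed the job in at about 16.5 s. The interface gave no verdict.

- **What I did:** I gripped the tray by its upright grip at 80 N and lifted it 100 mm. I carried it level to the scale, lowered it until the force reading showed contact (about 6 N), opened the fingers slowly and moved the gripper clear above.
- **Position:** the last camera estimates put the tray centre at (477, 325, 82) mm from the scene camera and (471, 324, 82) mm from the side camera. The pan centre I fitted before the move is about (474.5, 324, 50) mm. That is an offset of about 3 mm, against the 20 mm limit, and the height matches a tray standing on the pan.
- **Squareness:** the tray outline matches the pan's fitted angle of about −2° in both the scene and side views.
- **Disagreements:** the two cameras differ by about 6 mm in x. The network did not report the pan once the tray covered it, so the offset is measured against the earlier fit. While the tray was held, the wrist-camera network gave one low-confidence tray estimate that was off, and I ignored it.

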